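Check a touch probe on the tilted sprung pad

TASK

Put the blue-banded master ball that stands on the check station back in its own blue storage nest, fully down and upright, and let it go. Then take the orange touch probe out of its stand and hold its tip on the red spot of the white sprung pad, with the probe square to the sloping pad, pressing gently so that the pad goes down about half of its 8 mm travel (about 5 N) and never to its stop. Finish while holding the probe there, by hand and still, and leave everything else where it is with nothing knocked over.

Things in the scene. Friction and masses are not known exactly. Their poses are not given: they have to be found in the camera images.
- master_blue: steel master ball with a blue band: 75.5 mm tall, upright round stem with a 25 mm ball on top; foot 30 mm across up to 20 mm, then a stem 26 mm across from 20 to 50 mm (grip here), ball centre at 63 mm; 0.22 kg. Origin: centre of its underside, z up. It starts standing on the foot plate of the check station, on the robot's side of the sloping plate.
- nest_blue: fixed blue plastic storage nest, a block 60 x 60 mm and 20 mm high with a round socket 34 mm wide and 14 mm deep in its middle (socket floor 6 mm above the table). Origin: centre of its underside, on the table; z up. The home of the blue master; one of three nests (blue, red, yellow) in a row, about 100 mm apart, in any order.
- master_red: steel master ball with a red band: 75.5 mm tall, upright round stem with a 25 mm ball on top; foot 30 mm across up to 20 mm, then a stem 26 mm across from 20 to 50 mm (grip here), ball centre at 63 mm; 0.22 kg. Origin: centre of its underside, z up. Stands in the red nest; leave alone.
- master_yellow: steel master ball with a yellow band: 75.5 mm tall, upright round stem with a 25 mm ball on top; foot 30 mm across up to 20 mm, then a stem 26 mm across from 20 to 50 mm (grip here), ball centre at 63 mm; 0.22 kg. Origin: centre of its underside, z up. Stands on the table; leave alone. Its yellow nest is empty and is the wrong one for the blue master.
- probe: touch probe, 135 mm long, standing tip down in its stand, loose by 2 mm. Origin: lowest point of the tip; z runs from tip to handle end, up at the start. Red tip ball 6 mm, thin stylus up to 28 mm, nose 18 mm across up to 55 mm, collar 32 mm across from 55 to 63 mm, orange round handle 22 mm across from 63 to 135 mm (grip at about 110 mm). 0.12 kg. Its tip starts 10 mm above the table.
- probe_tip (a point): the lowest point of the probe's tip ball (same place and axes as the probe's origin).
- stand: fixed black stand of the probe: upright block 50 x 50 mm, 65 mm high, with a 22 mm hole through it from the top, on a base 80 x 80 x 8 mm. The probe's nose is in the hole, its collar rests on top: lift it straight up by at least 60 mm to clear. Origin: centre of its underside, on the table.
- station: fixed check station: steel foot plate 200 x 120 mm, 12 mm high, long side along its x, which points away from the robot, turned by up to 0.35 rad. A tilting plate (80 x 94 mm) at x = +40 mm, between two cheeks 70 mm high (outer faces at y = +-59 mm), slopes down towards -x. The blue master starts near x = -60 mm. Origin: centre of the underside.
- spot (a point): centre of the red spot (12 mm wide, black ring round it) on top of the white sprung pad (36 mm wide). Moves with the pad. About 80 mm above the table. z points straight out of the pad, square to its face: up and leaning towards the robot by the slope angle; y is level, across the slope; x runs up the slope.
- slope (a joint): slope angle of the tilting plate and pad, rad: 0 is level, 0.17 to 0.44 at the start; it leans towards the station's -x. Stiff: it is clamped and stays put, nothing to adjust.
- pad (a joint): how far the sprung pad is pressed in along its own axis, m: 0 free, 0.008 at its stop. The spring gives 2.1 N at the start of the travel plus 0.7 N per mm: about 4.9 N at 4 mm, 7.7 N at the stop.
- ring_gauge: steel ring lying on the table, 60 mm across, 18 mm high; leave alone. Origin: centre of its underside.
- driver: screwdriver lying on the table; leave alone.
- cleaner: white bottle, 50 mm across, 130 mm tall; leave alone. Origin: centre of its underside.
- ball_jar: amber jar with steel cap, 56 mm across, 60 mm tall; leave alone. Origin: centre of its underside.
There are look-alikes about, which are no part of the job. Leave any purple or turquoise look-alike of the master_blue alone.

How it is judged:
By the outcome, as a careful person would: the job done as asked, in the order asked, and still so for the second after the job is handed in, while the arm keeps its last pose, push and grip.
It also fails if it takes over 61 s, if anything falls off the work surface, if the arm or the gripper's body presses on something with over 40 N, if the wrist force passes 120 N, or if a joint passes its speed limit or range.

ROBOT

A 7-joint arm with a two-finger parallel gripper is mounted at the origin on the work surface. World frame = base frame: x ahead of the robot, y to its left, z up, the work surface at z = 0. Lengths are in m, angles in degrees, forces in N, time in s.
With the tool pointing down it reaches from about 0.4 to 0.9 m from the base axis. Payload 5.6 kg.
Tool frame: the origin (TCP) lies midway between the tips of the shut fingers; the grasp point (between the pads) lies behind it (manip.grip_depth is the z of the grasp point in the tool frame, in m); z points along the fingers, y is the line along which they close (so a half turn about z gives the same grasp; the last joint's range is limited). The gripper opens to 92 mm and grips with 3 to 60 N. Pads are 20 mm wide; open, the fingers measure 128 mm over their backs; the gripper's body (75 mm by 189 mm) begins 69 mm behind the grasp point.
Start: joints at [69.385, 26.786, -0.665, 91.828, 0.344, 61.387, -3.226], TCP at [0.202, -0.618, 0.215] pointing down, gripper open.
Joint ranges: [-144.91, 144.91], [-17.63, 115.5], [-89.93, 88.59], [15.96, 139.68], [-74.01, 254.01], [8.47, 105.57], [-167.45, 167.45]. Speed limits (degrees/s): [147.25, 147.25, 180, 180, 180, 180, 180].

INTERFACE

Orientations are given as a 3x3 rotation matrix whose columns are the frame's x, y, z axes.
In Python, from workcell import manip gives the robot as it stands.
- The arm moves only by the shell command python3 -m pendant 'ROWS'. ROWS is JSON, a list that holds one entry, the list of rows, each a list of 7 numbers: the finger opening in cm, from 0 to 9.19, then the shift along the world's x, y, z in cm, then the turn, a rotation vector about the world's x, y, z in degrees. In form: [[[grip, tx, ty, tz, ax, ay, az], ...]]. A call has 1 to 5 rows; each row shifts and turns the commanded pose from where the row before left it; what a row does not reach is not made up. A row lasts 1/10 s, in which the tool goes at most 50 mm and 8.59 degrees, less where a joint would pass 70% of its speed; a pose out of reach is approached as far as the arm can. A call is refused whole if a number of a shift passes 5 or a number of a turn 8.59, either way. A call with a gripper value outside its range is refused whole. The fingers move at their own pace and stop on an object; the grip force is fixed at half the most. Time passes only in rows, so rows that do not move let the fingers close. It gives the time, the measured TCP pose, the force, the opening and the grip force at its end, in the units of the state.
- manip.get_state(): the state, without advancing time (a new reading comes with each control period).
- manip.grab_frame(name): name is "side" or "top"; returns a dict with "color" (480x640x3 uint8, red, green, blue), "camera_matrix" (3x3 intrinsics, pixels), "k1" (the pictures are not rectified: a ray, as slopes to the right and down, at radius r is drawn at 1 + k1 r^2 times it, then the intrinsics apply), "rvec" (rotation vector, rad) and "tvec" (3), from world to camera coordinates, as OpenCV has them. Camera axes: x right, y down, z forward; pixel columns grow to the right and rows downward; lengths in m; the calibration is good to about 2 mm. A picture is of the moment at which its call begins. There is no depth.
- manip.job_done(): hands the job in; it is judged then, once.
The state is a dict: "time_s": time; "joints": joint angles; "joint_vel": joint speeds; "tau": joint torques, N m; "ee_pos": TCP position; "eef_rot": TCP orientation; "contact_force": force on the tool from outside, world axes, zero at the start; "wrist_torque": the same for the moment, N m; "opening": finger opening in m; "gripper_force": force on a finger pad.
Only numpy, scipy, OpenCV 4.12 (cv2) and the standard library are available. Lean on these libraries where they do the work, as an engineer would, in place of code of your own. Each camera call takes 0.05 s, during which the arm holds its last target. There are 200 camera calls.

## Working session

There is one attempt and no reset: what is moved stays moved. The work goes in short steps, Python scripts to look and compute and a shell command to move; the robot and the scene stay as the last step left them, time stands still between calls to the robot, and variables do not carry over. Pictures are saved under pics/ and viewed, at most 10 in all, crops included, and the job is handed in when it is done.

```bash
ls; mkdir -p pics; python3 - <<'E'
from workcell import manip
import cv2,json
s=manip.get_state();print({k:s[k] for k in('time_s','ee_pos','eef_rot','contact_force','opening')},manip.grip_depth)
for n in('side','top'):
    f=manip.grab_frame(n);cv2.imwrite(f'pics/{n}0.png',f['color'][:,:,::-1]);print(n,f['camera_matrix'],f['k1'],f['rvec'],f['tvec'])
E
```

```text
pics
{'time_s': 0.0, 'ee_pos': array([ 0.20224516, -0.61712518,  0.21365432]), 'eef_rot': array([[ 9.50252989e-01,  3.11478419e-01, -6.72380261e-04],
       [ 3.11479115e-01, -9.50251629e-01,  1.61291659e-03],
       [-1.36541728e-04, -1.74211122e-03, -9.99998473e-01]]), 'contact_force': array([ 0.38233807, -0.59641702,  0.39182009]), 'opening': 0.09215711818153485} -0.0187
side [[437.5861684    0.         326.3989232 ]
 [  0.         437.5861684  234.94697951]
 [  0.           0.           1.        ]] 0.006202629291854261 [ 2.08874529 -0.09432387  0.0880999 ] [-0.54902286  0.11561652  0.81861058]
top [[462.11079885   0.         321.82402135]
 [  0.         462.11079885 244.376698  ]
 [  0.           0.           1.        ]] -0.002654449158913515 [ 2.18554674 -2.00372203  0.24190778] [0.01424461 0.5896442  0.97224092]
```

View pics/top0.png

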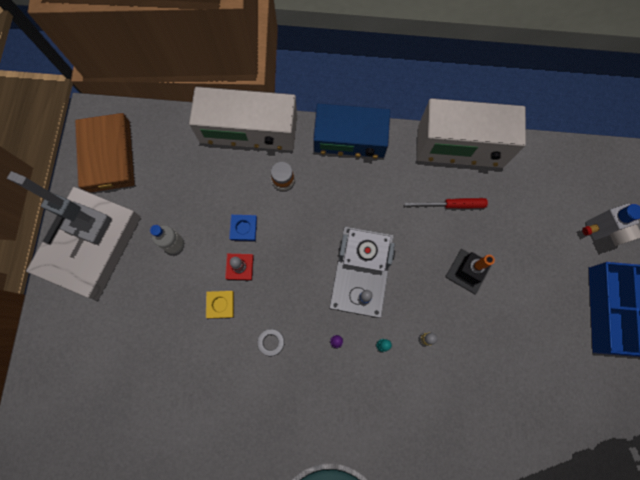

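View pics/side0.png

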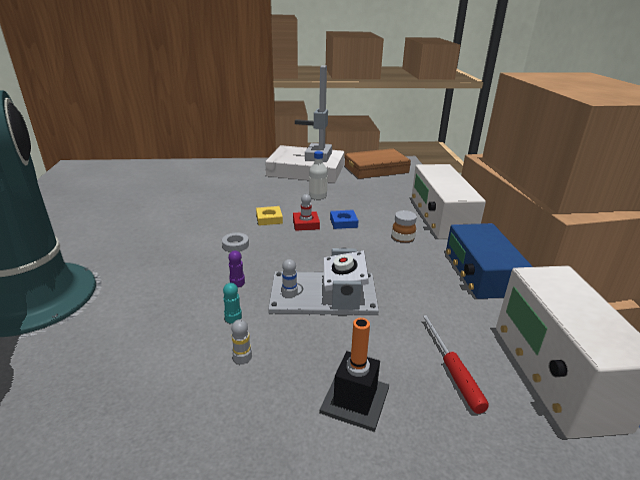

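Top view: the blue-banded master is on the station at (366,297). Things it could be taken for are purple (336,341), turquoise (385,345), yellow master (430,339) and red master in its nest (237,262). The blue nest is at (243,227), with yellow at (219,304). The probe is at (487,261) and the red spot at (367,250). In the side view, blue is at (290,280), the blue nest at (344,217), the probe at (361,345) and the spot at (344,265). I'm choosing the one on the foot plate and checking it in one close crop.

```bash
cat > h.py <<'E'
import numpy as np,cv2
from workcell import manip
def cam(n):
    f=manip.grab_frame(n);f['R']=cv2.Rodrigues(np.array(f['rvec'],float))[0];f['t']=np.array(f['tvec'],float).ravel()
    f['D']=np.array([f['k1'],0,0,0,0.]);f['K']=np.array(f['camera_matrix']);return f
def ray(f,p):
    u=cv2.undistortPoints(np.array([[p]],float),f['K'],f['D'])[0,0]
    d=f['R'].T@np.array([u[0],u[1],1]);return -f['R'].T@f['t'],d/np.linalg.norm(d)
def plane(f,p,z):
    o,d=ray(f,p);return o+d*(z-o[2])/d[2]
def tri(f,p,g,q):
    a,b=ray(f,p);c,d=ray(g,q)
    s=np.linalg.lstsq(np.stack([b,-d],1),c-a,rcond=None)[0]
    P,Q=a+b*s[0],c+d*s[1];return (P+Q)/2,np.linalg.norm(P-Q)
def proj(f,P):
    return cv2.projectPoints(np.array(P,float).reshape(-1,3),np.array(f['rvec'],float),f['t'],f['K'],f['D'])[0].reshape(-1,2)
def tile(f,x,y,w,h,k):
    return cv2.resize(f['color'][y:y+h,x:x+w,::-1],None,fx=k,fy=k,interpolation=cv2.INTER_CUBIC)
def blobs(f,lo,hi,box,amin=8):
    x,y,w,h=box;m=cv2.inRange(cv2.cvtColor(f['color'][y:y+h,x:x+w],cv2.COLOR_RGB2HSV),lo,hi)
    n,_,s,c=cv2.connectedComponentsWithStats(m);return [(s[i,4],(c[i]+[x,y]).round(1).tolist(),(s[i,:4]+[x,y,0,0]).tolist()) for i in range(1,n) if s[i,4]>=amin]
E
python3 - <<'E'
from h import *
t,s=cam('top'),cam('side')
I=np.vstack([np.hstack([tile(t,320,220,80,60*1+0,5),tile(t,320,270,80,60,5)]),np.hstack([tile(s,260,240,130,97,3)[:291,:390],np.zeros((291,10,3),np.uint8),tile(t,440,235,80,60,5)[:291]])])
cv2.imwrite('pics/c1.png',I)
for n,lo,hi in(('red',(0,120,60),(8,255,255)),('blue',(105,80,40),(125,255,255)),('or',(5,120,60),(17,255,255))):
    print(n,'top',blobs(t,lo,hi,(200,200,320,160)));print(n,'side',blobs(s,lo,hi,(220,190,180,220)))
E
```

```text
red top [(np.int32(326), [466.4, 203.4], [446, 200, 42, 8]), (np.int32(22), [367.1, 249.9], [365, 248, 5, 5]), (np.int32(498), [239.6, 267.2], [225, 253, 28, 27])]
red side [(np.int32(20), [306.0, 207.3], [301, 206, 11, 3]), (np.int32(358), [305.8, 221.7], [293, 212, 27, 19]), (np.int32(20), [342.7, 259.5], [340, 258, 6, 4])]
blue top [(np.int32(698), [242.7, 227.3], [229, 214, 28, 27]), (np.int32(17), [362.6, 300.5], [360, 296, 8, 8])]
blue side [(np.int32(469), [343.5, 218.8], [330, 210, 29, 19]), (np.int32(48), [289.1, 276.9], [282, 273, 15, 7]), (np.int32(33), [289.5, 286.5], [282, 283, 15, 6])]
or top [(np.int32(159), [484.4, 262.1], [476, 255, 19, 15])]
or side [(np.int32(55), [396.1, 227.2], [393, 222, 7, 11]), (np.int32(669), [359.6, 342.0], [351, 318, 19, 47]), (np.int32(29), [357.0, 366.5], [350, 363, 16, 6])]
```

View pics/c1.png

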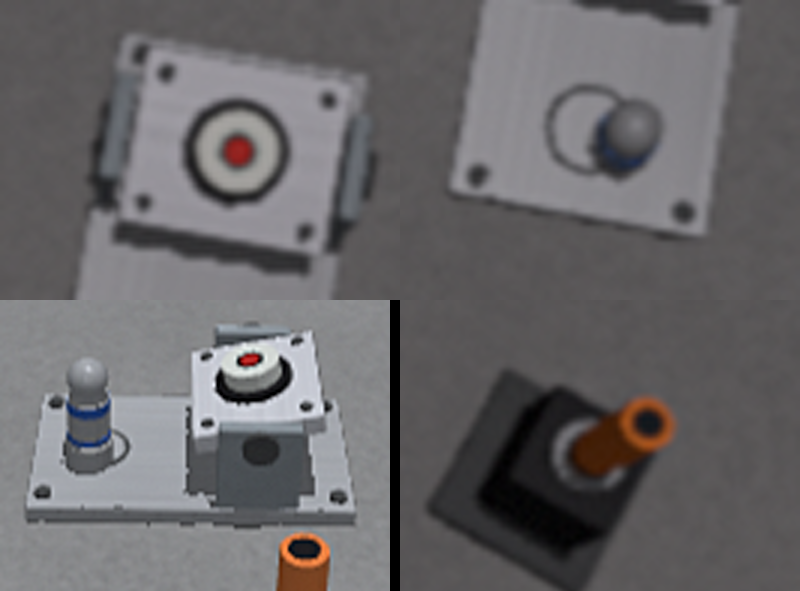

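The crop confirms the blue master: steel ball with two blue bands, at top (366.6,295.3) and side (289,265.7). The tilting plate's four screws, the red spot and the probe's end (489.5,259.3 top; 361.4,322.2 side) can be seen in both views.

```bash
cat > m1.py <<'E'
from h import *
np.set_printoptions(precision=4,suppress=True)
t,s=cam('top'),cam('side')
for n,p,q in(('ball',(366.6,295.0),(288.8,265.5)),('spot',(367.1,249.9),(342.7,259.5)),('probe end',(489.4,259.2),(361.4,322.2)),('nest',(242.7,227.3),(343.5,218.8))): print(n,*tri(t,p,s,q))
H=[tri(t,(a[0]-.4,a[1]-.4),s,(b[0]-.3,b[1]-.3)) for a,b in(((353.2,234.4),(359,253.7)),((385.8,240),(362,275.7)),((348.6,260.4),(328.7,258.7)),((381,266.2),(329,281.3)))]
P=np.array([h[0] for h in H]);print(P,[round(h[1],4) for h in H])
n=np.linalg.svd(P-P.mean(0))[2][2];n*=np.sign(n[2]);print('normal',n,'slope',np.degrees(np.arccos(n[2])),'az',np.degrees(np.arctan2(-n[1],-n[0])))
ex=P[0]+P[1]-P[2]-P[3];ey=P[0]+P[2]-P[1]-P[3];print('ex az',np.degrees(np.arctan2(ex[1],ex[0])),'ey az-90',np.degrees(np.arctan2(ey[1],ey[0]))-90,'slope ex',np.degrees(np.arctan2(ex[2],np.hypot(*ex[:2]))),'lens',np.linalg.norm(ex)/2,np.linalg.norm(ey)/2)
print('ball@.075',plane(t,(366.6,295.0),.075),'plane nest',plane(t,(242.7,227.3),.018))
print('stand probe collar',plane(t,(440+(580-400)/5,235+(455-300)/5),.073))
# blue nest hue top face polygon
hsv=cv2.cvtColor(t['color'],cv2.COLOR_RGB2HSV);m=cv2.inRange(hsv,(105,80,40),(125,255,255))[205:250,215:265]
v=hsv[205:250,215:265,2]
c=max(cv2.findContours(m,cv2.RETR_EXTERNAL,2)[0],key=cv2.contourArea)
r=cv2.minAreaRect(c);print('rect',r,'centre',plane(t,(r[0][0]+215,r[0][1]+205),.02),[plane(t,(b[0]+215,b[1]+205),.02)[:2] for b in cv2.boxPoints(r)])
E
python3 m1.py
```

```text
ball [ 0.4786 -0.0419  0.0765] 0.002479049423322007
spot [ 0.578  -0.0361  0.0814] 0.002801099158155079
probe end [ 0.5652 -0.2838  0.1471] 0.0026787987133603235
nest [0.6238 0.2589 0.0104] 0.003170327369533723
[[ 0.6142 -0.0023  0.072 ]
 [ 0.6072 -0.0764  0.0727]
 [ 0.5562  0.003   0.0596]
 [ 0.5491 -0.0707  0.0593]] [np.float64(0.0027), np.float64(0.0032), np.float64(0.0025), np.float64(0.0031)]
normal [-0.2152  0.0226  0.9763] slope 12.497721532460394 az -6.00386700932781
ex az -5.430774298891624 ey az-90 -5.461464572216428 slope ex 12.495674475296182 lens 0.05971897703021858 0.07419639168558295
ball@.075 [ 0.4801 -0.042   0.075 ] plane nest [0.6234 0.2575 0.018 ]
stand probe collar [ 0.566  -0.2808  0.073 ]
rect ((27.5, 22.0), (26.0, 27.0), 90.0) centre [0.6236 0.2577 0.02  ] [array([0.6528, 0.2939]), array([0.6585, 0.2295]), array([0.5948, 0.2219]), array([0.5892, 0.2854])]
```

Triangulation agrees with the known sizes: ball at z 0.0765 (expected 0.075), spot at 0.081, probe end at 0.147 (expected 0.145). Slope is about 12.5° and station yaw about −5.45°. Next I go above the blue master.

```bash
python3 -m pendant '[[[9.19,2.3,4.8,0,0,0,-4.4],[9.19,2.3,4.8,0,0,0,-4.4],[9.19,2.3,4.8,0,0,0,-4.4],[9.19,2.3,4.8,0,0,0,-4.4],[9.19,2.3,4.8,0,0,0,-4.4]]]'; python3 -m pendant '[[[9.19,2.3,4.8,0,0,0,0],[9.19,2.3,4.8,0,0,0,0],[9.19,2.3,4.8,0,0,0,0],[9.19,2.3,4.8,0,0,0,0],[9.19,2.3,4.8,0,0,0,0]]]'; python3 -m pendant '[[[9.19,2.3,4.8,0,0,0,0],[9.19,2.3,4.7,0,0,0,0],[9.19,0,0,0,0,0,0],[9.19,0,0,0,0,0,0]]]'
```

```text
time_s: 0.8
ee_pos: [0.3111, -0.3904, 0.2147]
eef_rot: [[0.998, -0.071, 0.0], [-0.071, -0.998, -0.0], [0.0, 0.0, -1.0]]
contact_force: [1.1, -1.1, 0.9]
opening: 0.0916
gripper_force: 0.0
time_s: 1.3
ee_pos: [0.4191, -0.165, 0.215]
eef_rot: [[0.998, -0.068, 0.001], [-0.068, -0.998, -0.001], [0.001, 0.001, -1.0]]
contact_force: [0.5, -0.5, -0.3]
opening: 0.0919
gripper_force: 0.0
time_s: 1.7
ee_pos: [0.4622, -0.0759, 0.2145]
eef_rot: [[0.998, -0.064, -0.0], [-0.064, -0.998, -0.0], [-0.0, 0.0, -1.0]]
contact_force: [-0.1, -0.8, 0.1]
opening: 0.0919
gripper_force: 0.0
```

```bash
python3 -m pendant '[[[9.19,0.9,1.7,0,0,0,0],[9.19,0.8,1.7,0,0,0,0],[9.19,0,0,-4,0,0,0],[9.19,0,0,-4,0,0,0],[9.19,0,0,0,0,0,0]]]'; python3 - <<'E'
from h import *
t,s=cam('top'),cam('side')
cv2.imwrite('pics/c2.png',np.hstack([tile(t,305,230,100,100,4),tile(s,240,210,100,100,4)]))
E
```

```text
time_s: 2.2
ee_pos: [0.4748, -0.0446, 0.1306]
eef_rot: [[0.997, -0.07, -0.01], [-0.07, -0.998, 0.0], [-0.01, 0.0, -1.0]]
contact_force: [-1.5, -0.8, 0.2]
opening: 0.0921
gripper_force: 0.0
```

View pics/c2.png

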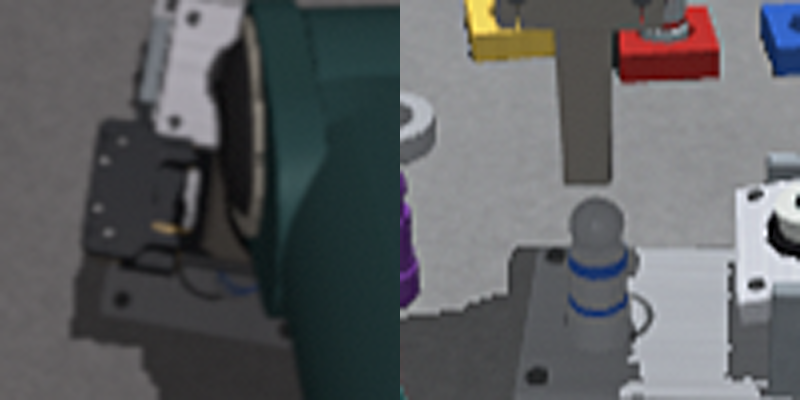

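The side crop shows the finger at (286.7,256) and the ball at (289.2,265), so the finger is about 4–5 mm short in x. This agrees with the TCP reading. I correct and descend.

```bash
python3 -m pendant '[[[9.19,0.4,0.2,0,0,0,0],[9.19,0,0,-2.5,0,0,0],[9.19,0,0,-2.5,0,0,0],[9.19,0,0,-2.5,0,0,0],[9.19,0,0,-2.4,0,0,0]]]'; python3 -m pendant '[[[9.19,0,0,0,0,0,0],[9.19,0,0,0,0,0,0]]]'
```

```text
time_s: 2.8
ee_pos: [0.4854, -0.0413, 0.0368]
eef_rot: [[0.998, -0.068, 0.005], [-0.068, -0.998, -0.001], [0.005, 0.0, -1.0]]
contact_force: [0.9, -0.6, 0.2]
opening: 0.0919
gripper_force: 0.0
time_s: 3.0
ee_pos: [0.4845, -0.0409, 0.037]
eef_rot: [[0.998, -0.067, 0.002], [-0.067, -0.998, -0.0], [0.002, 0.0, -1.0]]
contact_force: [1.3, 0.2, -0.7]
opening: 0.0918
gripper_force: 0.0
```

```bash
python3 -m pendant '[[[9.19,-0.5,-0.1,-0.7,0,0,0],[9.19,0,0,0,0,0,0],[9.19,0,0,0,0,0,0]]]';python3 -m pendant '[[[2,0,0,0,0,0,0],[2,0,0,0,0,0,0],[2,0,0,0,0,0,0],[2,0,0,0,0,0,0],[2,0,0,0,0,0,0]]]'
```

```text
time_s: 3.3
ee_pos: [0.4784, -0.042, 0.0293]
eef_rot: [[0.998, -0.067, 0.001], [-0.067, -0.998, -0.0], [0.001, 0.0, -1.0]]
contact_force: [-0.8, 0.0, 0.4]
opening: 0.0917
gripper_force: 0.0
time_s: 3.8
ee_pos: [0.4781, -0.0418, 0.0286]
eef_rot: [[0.998, -0.067, -0.0], [-0.067, -0.998, -0.0], [-0.0, 0.0, -1.0]]
contact_force: [0.3, -0.2, -0.3]
opening: 0.0538
gripper_force: 0.0
```

```bash
python3 -m pendant '[[[1,0,0,0,0,0,0],[1,0,0,0,0,0,0],[1,0,0,0,0,0,0],[1,0,0,0,0,0,0],[1,0,0,0,0,0,0]]]';python3 -m pendant '[[[1,0,0,0,0,0,0],[1,0,0,0.5,0,0,0],[1,0,0,2,0,0,0],[1,0,0,3,0,0,0],[1,0,0,4,0,0,0]]]'; python3 -m pendant '[[[1,0,0,4,0,0,0],[1,0,0,0,0,0,0],[1,0,0,0,0,0,0]]]'
```

```text
time_s: 4.3
ee_pos: [0.4781, -0.0416, 0.0286]
eef_rot: [[0.998, -0.067, 0.0], [-0.067, -0.998, 0.0], [0.0, -0.0, -1.0]]
contact_force: [0.0, 1.0, 0.7]
opening: 0.0266
gripper_force: 30.0
time_s: 4.8
ee_pos: [0.4764, -0.0418, 0.1235]
eef_rot: [[0.998, -0.067, -0.004], [-0.067, -0.998, 0.0], [-0.004, -0.0, -1.0]]
contact_force: [-0.1, -0.5, -2.6]
opening: 0.027
gripper_force: 30.0
time_s: 5.1
ee_pos: [0.4781, -0.0421, 0.1642]
eef_rot: [[0.998, -0.068, 0.001], [-0.068, -0.998, -0.001], [0.001, 0.001, -1.0]]
contact_force: [1.1, -0.3, -2.1]
opening: 0.0269
gripper_force: 30.0
```

```bash
python3 -m pendant '[[[1,1.2,2.5,0,0,0,0],[1,1.8,3.7,0,0,0,0],[1,1.8,3.7,0,0,0,0],[1,1.8,3.7,0,0,0,0],[1,1.8,3.7,0,0,0,0]]]';python3 -m pendant '[[[1,1.8,3.7,0,0,0,0],[1,1.8,3.7,0,0,0,0],[1,1.4,2.8,0,0,0,0],[1,0,0,0,0,0,0],[1,0,0,0,0,0,0]]]'
```

```text
time_s: 5.6
ee_pos: [0.5612, 0.1321, 0.1611]
eef_rot: [[0.998, -0.067, -0.004], [-0.067, -0.998, -0.001], [-0.004, 0.001, -1.0]]
contact_force: [1.6, 0.1, -2.6]
opening: 0.0271
gripper_force: 30.0
time_s: 6.1
ee_pos: [0.6105, 0.233, 0.1608]
eef_rot: [[0.998, -0.066, -0.005], [-0.066, -0.998, -0.002], [-0.004, 0.002, -1.0]]
contact_force: [-0.1, -0.1, -2.5]
opening: 0.0272
gripper_force: 30.0
```

```bash
python3 -m pendant '[[[1,1.3,2.4,0,0,0,0],[1,0,0,-3,0,0,0],[1,0,0,-4,0,0,0],[1,0,0,-2.5,0,0,0],[1,0,0,0,0,0,0]]]'; python3 - <<'E'
from h import *
t,s=cam('top'),cam('side')
cv2.imwrite('pics/c3.png',np.hstack([tile(t,195,180,100,100,4),tile(s,300,160,80,80,5)]))
print(manip.get_state()['ee_pos'])
E
```

```text
time_s: 6.6
ee_pos: [0.6215, 0.2531, 0.0632]
eef_rot: [[0.998, -0.069, -0.009], [-0.069, -0.998, -0.005], [-0.009, 0.006, -1.0]]
contact_force: [-0.7, -0.4, -1.4]
opening: 0.027
gripper_force: 30.0
[0.62489024 0.25568419 0.06830078]
```

View pics/c3.png

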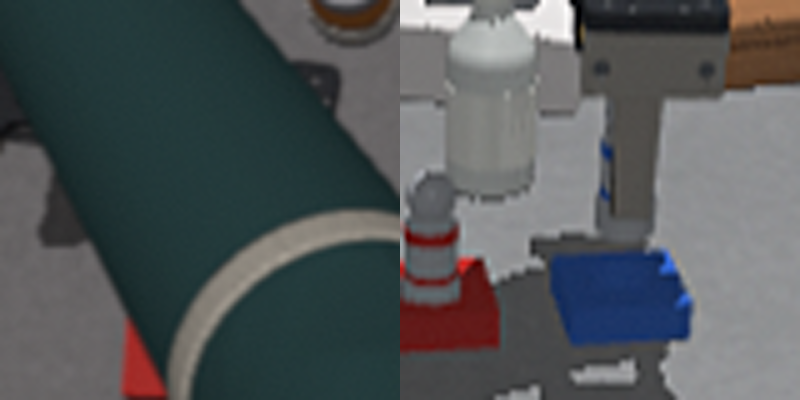

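The side crop shows the held foot centred at about (345,207), above the nest, with the stem upright. Block side faces may bias my nest estimate, so I measure the socket from the saved start pictures.

```bash
python3 - <<'E'
from h import *
t,s=cam('top'),cam('side')
t['color']=cv2.imread('pics/top0.png')[:,:,::-1];s['color']=cv2.imread('pics/side0.png')[:,:,::-1]
g=lambda I:np.clip(I.astype(float)*1.8,0,255).astype(np.uint8)
cv2.imwrite('pics/c4.png',np.hstack([g(tile(t,223,207,40,40,10)),tile(s,324,200,40,40,10)]))
for n in((.6238,.2589),(.6236,.2577),(.6236,.260)):
  print(n,proj(t,[*n,.02]).round(1),proj(s,[*n,.02]).round(1))
for x in(.62,.625,.63): print(x,proj(s,[x,.2557,.0617]).round(1))
E
```

```text
(0.6238, 0.2589) [[242.  226.9]] [[344.3 215.2]]
(0.6236, 0.2577) [[242.5 227. ]] [[344.3 215.5]]
(0.6236, 0.26) [[241.5 226.9]] [[344.2 215. ]]
0.62 [[343.7 200.7]]
0.625 [[345.7 200.7]]
0.63 [[347.7 200.6]]
```

View pics/c4.png

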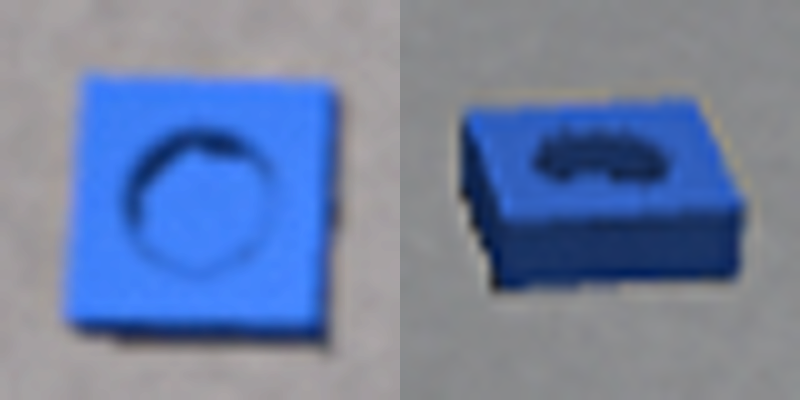

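Socket centre is (242.5,226.7) in the top view and (343.6,215.4) in the side view. The side camera carries the same −1.7 mm bias for the master and the nest, so the TCP target is about (0.623, 0.258).

```bash
python3 -m pendant '[[[1,-0.2,0.2,0,0,0,0],[1,0,0,-1,0,0,0],[1,0,0,-1,0,0,0],[1,0,0,0,0,0,0],[1,0,0,0,0,0,0]]]'
```

```text
time_s: 7.3
ee_pos: [0.6227, 0.2591, 0.0478]
eef_rot: [[0.998, -0.067, -0.001], [-0.067, -0.998, -0.001], [-0.001, 0.001, -1.0]]
contact_force: [0.8, 0.4, -2.0]
opening: 0.027
gripper_force: 30.0
```

```bash
python3 -m pendant '[[[1,0,-0.1,-0.6,0,0,0],[1,0,0,-0.5,0,0,0],[1,0,0,-0.3,0,0,0],[1,0,0,0,0,0,0]]]'
```

```text
time_s: 7.7
ee_pos: [0.6227, 0.258, 0.0338]
eef_rot: [[0.998, -0.067, -0.001], [-0.067, -0.998, -0.001], [-0.001, 0.001, -1.0]]
contact_force: [1.0, -0.0, -1.9]
opening: 0.0267
gripper_force: 30.0
```

```bash
python3 -m pendant '[[[1,0,0,-0.3,0,0,0],[1,0,0,-0.3,0,0,0],[1,0,0,0,0,0,0]]]'
```

```text
time_s: 8.0
ee_pos: [0.6228, 0.2581, 0.0281]
eef_rot: [[0.998, -0.067, -0.001], [-0.067, -0.998, -0.0], [-0.001, 0.0, -1.0]]
contact_force: [-0.8, 0.2, -1.5]
opening: 0.0271
gripper_force: 30.0
```

```bash
python3 -m pendant '[[[1,0,0,-0.3,0,0,0],[1,0,0,-0.2,0,0,0],[1,0,0,-0.1,0,0,0],[1,0,0,0,0,0,0]]]'
```

```text
time_s: 8.4
ee_pos: [0.623, 0.2582, 0.0227]
eef_rot: [[0.998, -0.067, -0.0], [-0.067, -0.998, -0.0], [-0.0, 0.0, -1.0]]
contact_force: [-0.9, -0.6, 0.1]
opening: 0.0271
gripper_force: 30.0
```

```bash
python3 -m pendant '[[[4,0,0,0,0,0,0],[6,0,0,0,0,0,0],[8,0,0,0,0,0,0],[8,0,0,0,0,0,0],[8,0,0,0,0,0,0]]]';python3 -m pendant '[[[8,0,0,1,0,0,0],[8,0,0,3,0,0,0],[8,0,0,5,0,0,0],[8,0,0,5,0,0,0],[8,0,0,5,0,0,0]]]'
```

```text
time_s: 8.9
ee_pos: [0.6232, 0.2583, 0.0227]
eef_rot: [[0.998, -0.067, 0.0], [-0.067, -0.998, 0.0], [0.0, -0.0, -1.0]]
contact_force: [0.9, 0.5, -0.8]
opening: 0.065
gripper_force: 0.0
time_s: 9.4
ee_pos: [0.6228, 0.2583, 0.2154]
eef_rot: [[0.998, -0.067, 0.0], [-0.067, -0.998, 0.0], [0.0, -0.0, -1.0]]
contact_force: [1.8, 0.7, -0.7]
opening: 0.0798
gripper_force: 0.0
```

```bash
python3 -m pendant '[[[8,-0.5,-3,1,0,0,0],[8,-0.5,-4.5,1,0,0,0],[8,-0.5,-4.5,1,0,0,0],[8,-0.5,-4.5,0,0,0,0],[8,-0.5,-4.5,0,0,0,0]]]';python3 -m pendant '[[[8,-0.5,-4.5,0,0,0,0],[8,-0.5,-4.5,0,0,0,0],[8,-0.5,-4.5,0,0,0,0],[8,0,0,0,0,0,0]]]'; python3 - <<'E'
from h import *
t,s=cam('top'),cam('side')
cv2.imwrite('pics/c5.png',np.hstack([tile(t,210,190,80,120,5)[:600],tile(s,250,180,160,240,2.5)[:600]]))
E
```

```text
time_s: 9.9
ee_pos: [0.5979, 0.0466, 0.2441]
eef_rot: [[0.998, -0.067, 0.002], [-0.067, -0.998, -0.0], [0.002, -0.0, -1.0]]
contact_force: [1.5, 0.2, 0.4]
opening: 0.0799
gripper_force: 0.0
time_s: 10.3
ee_pos: [0.582, -0.0954, 0.2432]
eef_rot: [[0.997, -0.078, -0.0], [-0.078, -0.997, -0.004], [0.0, 0.004, -1.0]]
contact_force: [-0.2, 0.1, -0.0]
opening: 0.08
gripper_force: 0.0
```

View pics/c5.png

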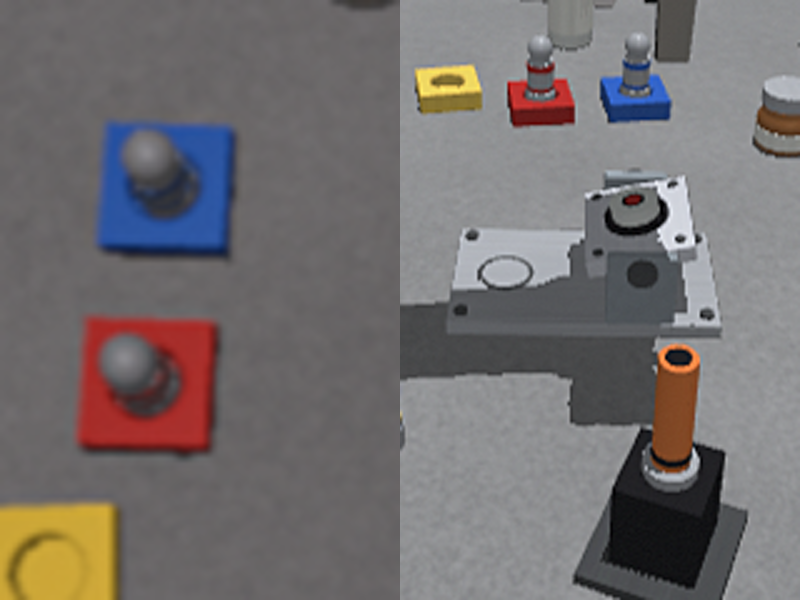

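The blue master sits in the blue nest at the same depth as the red one: ball at top (239.8,221.8), upright in both views. The probe still stands undisturbed in its stand. On to the probe.

```bash
python3 -m pendant '[[[8,-0.4,-4.3,0,0,0,0],[8,-0.4,-4.5,0,0,0,0],[8,-0.4,-4.5,0,0,0,0],[8,-0.4,-4.5,0,0,0,0],[8,0,0,0,0,0,0]]]';python3 -m pendant '[[[8,0,0,0,0,0,0],[8,0,0,0,0,0,0]]]'
```

```text
time_s: 10.9
ee_pos: [0.5658, -0.271, 0.2426]
eef_rot: [[0.997, -0.075, -0.001], [-0.075, -0.997, -0.003], [-0.0, 0.003, -1.0]]
contact_force: [0.3, -0.1, -0.6]
opening: 0.08
gripper_force: 0.0
time_s: 11.1
ee_pos: [0.5681, -0.2618, 0.2428]
eef_rot: [[0.998, -0.063, 0.001], [-0.063, -0.998, 0.001], [0.0, -0.001, -1.0]]
contact_force: [0.8, 0.9, 0.1]
opening: 0.08
gripper_force: 0.0
```

```bash
python3 -m pendant '[[[8,-0.3,-2.2,0,0,0,0],[8,0,0,0,0,0,0],[8,0,0,-3,0,0,0],[8,0,0,-3,0,0,0],[8,0,0,0,0,0,0]]]';python3 -m pendant '[[[8,0,0,0,0,0,0],[8,0,0,0,0,0,0]]]'; python3 - <<'E'
from h import *
t,s=cam('top'),cam('side')
print(manip.get_state()['ee_pos'])
cv2.imwrite('pics/c6.png',np.hstack([tile(t,440,210,100,100,4),tile(s,310,280,100,100,4)]))
E
```

```text
time_s: 11.6
ee_pos: [0.5621, -0.2833, 0.1788]
eef_rot: [[0.998, -0.065, -0.007], [-0.065, -0.998, 0.004], [-0.007, -0.004, -1.0]]
contact_force: [0.1, 0.7, 0.8]
opening: 0.08
gripper_force: 0.0
time_s: 11.8
ee_pos: [0.5655, -0.2862, 0.1845]
eef_rot: [[0.998, -0.066, 0.003], [-0.066, -0.998, -0.001], [0.003, 0.001, -1.0]]
contact_force: [-0.4, -0.1, -0.4]
opening: 0.0798
gripper_force: 0.0
[ 0.56523079 -0.28673911  0.18447038]
```

View pics/c6.png

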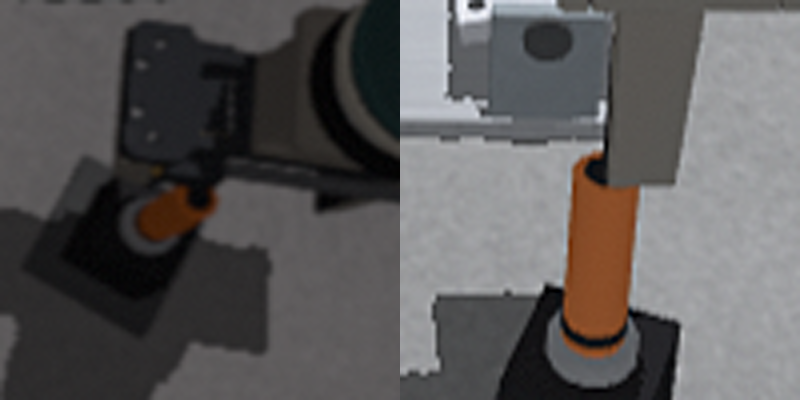

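The side crop shows the near finger at (370.7,326) and the probe end at about (361.4,322). I check whether that is parallax.

```bash
python3 - <<'E'
from h import *
s=cam('side')
for y in(-.325,-.338,-.35): print(y,proj(s,[[.555,y,.1845],[.575,y,.1845],[.5652,y,.1845]]).round(1).tolist())
print(proj(s,[.5652,-.2838,.147]))
E
```

```text
-0.325 [[362.0, 321.3], [379.1, 320.4], [370.8, 320.9]]
-0.338 [[364.1, 329.0], [381.5, 328.1], [373.0, 328.5]]
-0.35 [[366.0, 336.4], [383.8, 335.5], [375.1, 335.9]]
[[362.40729566 322.0454512 ]]
```

Parallax explains it: the expected position is 372.2, and the side camera has its known −2 mm bias. The finger is aligned to 1–2 mm, so I descend.

```bash
python3 -m pendant '[[[8,0.1,0.2,-2,0,0,0],[8,0,0,-2.3,0,0,0],[8,0,0,-2,0,0,0],[8,0,0,-2,0,0,0],[8,0,0,0,0,0,0]]]';python3 -m pendant '[[[4,0,0,0,0,0,0],[4,0,0,0,0,0,0],[4,0,0,0,0,0,0],[4,0,0,0,0,0,0]]]'
```

```text
time_s: 12.45
ee_pos: [0.5636, -0.2842, 0.0976]
eef_rot: [[0.998, -0.067, -0.004], [-0.067, -0.998, 0.002], [-0.004, -0.001, -1.0]]
contact_force: [-0.0, 0.0, -0.2]
opening: 0.0802
gripper_force: 0.0
time_s: 12.85
ee_pos: [0.5656, -0.285, 0.1006]
eef_rot: [[0.998, -0.067, 0.001], [-0.067, -0.998, -0.001], [0.001, 0.001, -1.0]]
contact_force: [0.1, -0.2, -0.1]
opening: 0.0506
gripper_force: 0.0
```

```bash
python3 -m pendant '[[[0.8,0,0,0,0,0,0],[0.8,0,0,0,0,0,0],[0.8,0,0,0,0,0,0],[0.8,0,0,0,0,0,0],[0.8,0,0,0,0,0,0]]]';python3 -m pendant '[[[0.8,0,0,0,0,0,0],[0.8,0,0,0,0,0,0],[0.8,0,0,1,0,0,0],[0.8,0,0,2,0,0,0],[0.8,0,0,3,0,0,0]]]';python3 -m pendant '[[[0.8,0,0,4,0,0,0],[0.8,0,0,4,0,0,0],[0.8,0,0,0,0,0,0],[0.8,0,0,0,0,0,0]]]'; python3 - <<'E'
from h import *
t,s=cam('top'),cam('side')
cv2.imwrite('pics/s7.png',s['color'][:,:,::-1]);cv2.imwrite('pics/t7.png',t['color'][:,:,::-1])
E
```

```text
time_s: 13.35
ee_pos: [0.5651, -0.2846, 0.0996]
eef_rot: [[0.998, -0.067, -0.0], [-0.067, -0.998, 0.0], [-0.0, -0.0, -1.0]]
contact_force: [-0.6, 0.3, 1.0]
opening: 0.0214
gripper_force: 30.0
time_s: 13.85
ee_pos: [0.5638, -0.2844, 0.1589]
eef_rot: [[0.998, -0.067, -0.003], [-0.067, -0.998, 0.001], [-0.004, -0.001, -1.0]]
contact_force: [1.0, -0.3, -1.1]
opening: 0.0214
gripper_force: 30.0
time_s: 14.25
ee_pos: [0.5653, -0.2851, 0.2409]
eef_rot: [[0.998, -0.067, 0.002], [-0.067, -0.998, -0.001], [0.002, 0.001, -1.0]]
contact_force: [-0.9, 0.6, -2.1]
opening: 0.0214
gripper_force: 30.0
```

Probe gripped and lifted clear, with TCP-to-tip distance 89.6 mm. Next I tilt it square to the pad and go to 40 mm above the spot.

```bash
python3 -m pendant '[[[0.8,-0.2,2.2,0,-0.3,-3.1,0],[0.8,-0.2,3.5,0,-0.3,-3.1,0],[0.8,-0.2,3.5,0,-0.3,-3.1,0],[0.8,-0.2,3.5,0,-0.3,-3.1,0],[0.8,-0.2,3.5,0,0,0,0]]]';python3 -m pendant '[[[0.8,-0.2,3.5,0,0,0,0],[0.8,-0.2,3.5,0,0,0,0],[0.8,-0.1,2,0,0,0,0],[0.8,0,0,0,0,0,0],[0.8,0,0,0,0,0,0]]]'
cat > tgt.py <<'E'
from h import *
import sys
np.set_printoptions(precision=4,suppress=True)
S=np.array([.578,-.036,.0797]);a,b=np.radians([12.5,-5.45]);n=np.array([-np.sin(a)*np.cos(b),-np.sin(a)*np.sin(b),np.cos(a)])
s=manip.get_state();R=s['eef_rot'];p=s['ee_pos'];d=float(sys.argv[1])
tip=p+R[:,2]*.0896
print('tip',tip,'rel spot along n',(tip-S)@n,'lateral',(tip-S)-((tip-S)@n)*n,'shift cm',(S+n*(d+.0896)-p)*100)
z=-R[:,2];ax=np.cross(z,n);print('turn deg',np.degrees(ax),'F along n',s['contact_force']@n,s['contact_force'])
E
python3 tgt.py .04
```

```text
time_s: 14.85
ee_pos: [0.5521, -0.1216, 0.2374]
eef_rot: [[0.975, -0.069, 0.211], [-0.066, -0.998, -0.02], [0.212, 0.006, -0.977]]
contact_force: [0.1, 0.8, -1.1]
opening: 0.0216
gripper_force: 30.0
time_s: 15.35
ee_pos: [0.5494, -0.0332, 0.2384]
eef_rot: [[0.975, -0.068, 0.212], [-0.065, -0.998, -0.021], [0.213, 0.007, -0.977]]
contact_force: [-0.7, -0.3, -1.6]
opening: 0.0214
gripper_force: 30.0
tip [ 0.5684 -0.0351  0.1508] rel spot along n 0.07152894404435847 lateral [ 0.0058 -0.0006  0.0013] shift cm [ 0.0715 -0.0116 -3.2134]
turn deg [ 0.0193 -0.1858  0.0082] F along n -1.4104849118677962 [-0.7083 -0.2533 -1.5957]
```

```bash
python3 -m pendant '[[[0.8,0,0,-2.5,0,-0.2,0],[0.8,0.3,0,-1.6,0,0,0],[0.8,0.3,-0.1,-1.5,0,0,0],[0.8,0,0,0,0,0,0],[0.8,0,0,0,0,0,0]]]';python3 tgt.py .015; python3 - <<'E'
from h import *
t,s=cam('top'),cam('side')
cv2.imwrite('pics/c8.png',np.hstack([tile(t,320,210,80,80,5),tile(s,300,210,80,80,5)]))
st=manip.get_state();tip=st['ee_pos']+st['eef_rot'][:,2]*.0896
S=np.array([.578,-.036,.0797])
print('tip proj',proj(t,tip),proj(s,tip),'spot',proj(t,S),proj(s,S))
r=(0,120,60),(12,255,255)
print(blobs(t,*r,(330,220,70,60),3),blobs(s,*r,(310,215,70,70),3))
E
```

```text
time_s: 15.85
ee_pos: [0.5559, -0.0351, 0.1832]
eef_rot: [[0.974, -0.07, 0.217], [-0.067, -0.998, -0.021], [0.218, 0.006, -0.976]]
contact_force: [-0.0, 0.3, -2.6]
opening: 0.0211
gripper_force: 30.0
tip [ 0.5753 -0.037   0.0957] rel spot along n 0.016216122200260398 lateral [ 0.0008 -0.0014  0.0002] shift cm [-0.0431  0.1268 -0.1367]
turn deg [0.0389 0.0789 0.0069] F along n -2.525149516690326 [-0.0413  0.3281 -2.6025]
tip proj [[367.86096249 249.85245861]] [[342.80215171 252.37948093]] spot [[366.92497055 250.70374155]] [[343.38602065 260.10623623]]
[] [(np.int32(124), [314.3, 222.4], [310, 215, 10, 15]), (np.int32(74), [334.0, 217.7], [328, 215, 13, 7]), (np.int32(26), [335.7, 223.6], [330, 221, 12, 5]), (np.int32(4), [342.0, 251.8], [341, 251, 3, 2]), (np.int32(18), [342.7, 259.3], [340, 258, 6, 4])]
```

View pics/c8.png

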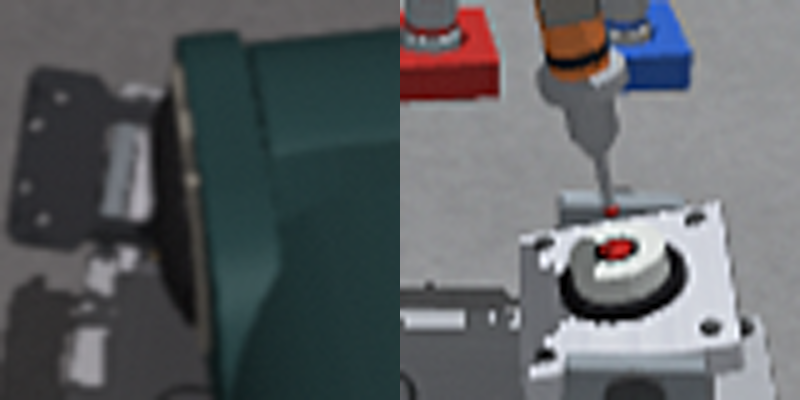

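Side crop: the tip ball is at (342.0,251.8), straight above the spot at (342.7,259.3) and within 1 px of prediction, so the held probe is aligned. I take a force baseline, then approach.

```bash
python3 -m pendant '[[[0.8,0.2,0.1,-1,0,0.1,0],[0.8,0,0,0,0,0,0],[0.8,0,0,0,0,0,0]]]' >/dev/null; cat > favg.py <<'E'
from h import *
S=np.array([.578,-.036,.0797]);a,b=np.radians([12.5,-5.45]);n=np.array([-np.sin(a)*np.cos(b),-np.sin(a)*np.sin(b),np.cos(a)])
F=[];T=[];r=(0,120,60),(12,255,255)
for i in range(8):
    f=cam('side');s=manip.get_state();F.append(s['contact_force']);T.append(s['ee_pos']+s['eef_rot'][:,2]*.0896)
F=np.array(F);T=np.mean(T,0);e=T-S
print('t',s['time_s'],'F',F.mean(0).round(2),'Fn',(F@n).mean().round(2),'+-',((F@n).std()/8**.5).round(2),'tip',T.round(4),'d mm',(e@n*1e3).round(2),'lat mm',((e-(e@n)*n)*1e3).round(2))
print(blobs(f,*r,(325,240,35,40),3))
ax=np.cross(-s['eef_rot'][:,2],n);print('turn',np.degrees(ax).round(2))
E
python3 favg.py
```

```text
t 16.65 F [-0.09  0.1  -1.26] Fn -1.21 +- 0.12 tip [ 0.5776 -0.0346  0.0863] d mm 6.55 lat mm [1.   1.29 0.19]
[(np.int32(22), [342.8, 259.1], [340, 256, 6, 6])]
turn [0.02 0.07 0.  ]
```

```bash
python3 -m pendant '[[[0.8,0,-0.13,-0.2,0,0,0],[0.8,0,0,-0.2,0,0,0],[0.8,0,0,0,0,0,0]]]' >/dev/null; python3 favg.py; python3 -m pendant '[[[0.8,0.02,0,-0.1,0,0,0],[0.8,0,0,0,0,0,0]]]' >/dev/null; python3 favg.py
```

```text
t 17.35 F [-0.16 -0.36 -1.01] Fn -0.96 +- 0.17 tip [ 0.5775 -0.0359  0.0821] d mm 2.45 lat mm [-0.01  0.03 -0.  ]
[(np.int32(21), [343.0, 259.4], [340, 257, 7, 5])]
turn [0.01 0.06 0.  ]
t 17.95 F [-0.08  0.26 -1.21] Fn -1.16 +- 0.11 tip [ 0.5777 -0.0359  0.0811] d mm 1.45 lat mm [-0.02  0.05 -0.01]
[(np.int32(18), [342.9, 259.6], [340, 258, 6, 4])]
turn [0.01 0.05 0.  ]
```

```bash
for i in 1 2; do python3 -m pendant '[[[0.8,0.02,0,-0.1,0,0,0],[0.8,0,0,0,0,0,0]]]' >/dev/null; python3 favg.py; done
```

```text
t 18.55 F [-0.06  0.18 -0.01] Fn 0.01 +- 0.16 tip [ 0.578  -0.0359  0.0803] d mm 0.55 lat mm [0.15 0.06 0.03]
[(np.int32(15), [343.1, 259.5], [340, 258, 6, 4])]
turn [0.01 0.07 0.  ]
t 19.15 F [-0.51 -0.08  0.7 ] Fn 0.79 +- 0.22 tip [ 0.5782 -0.0359  0.0792] d mm -0.51 lat mm [0.11 0.07 0.02]
[(np.int32(17), [343.1, 259.8], [340, 258, 6, 4])]
turn [0.01 0.06 0.  ]
```

Contact is made near d ≈ 0, at about 2 N preload. I press on along the pad axis in steps, aiming at Fn ≈ +3.7 (4.9 N plus the probe-weight baseline).

```bash
python3 -m pendant '[[[0.8,0.02,0,-0.1,0,0,0],[0.8,0.02,0,-0.1,0,0,0],[0.8,0,0,0,0,0,0]]]' >/dev/null; python3 favg.py; python3 -m pendant '[[[0.8,0.02,0,-0.1,0,0,0],[0.8,0,0,0,0,0,0]]]' >/dev/null; python3 favg.py
```

```text
t 19.85 F [-0.52 -0.3   2.13] Fn 2.19 +- 0.2 tip [ 0.5786 -0.036   0.0772] d mm -2.53 lat mm [0.07 0.1  0.01]
[(np.int32(17), [343.5, 260.7], [341, 259, 6, 4])]
turn [0.02 0.07 0.  ]
t 20.45 F [-0.86 -0.14  2.97] Fn 3.08 +- 0.2 tip [ 0.5788 -0.036   0.0762] d mm -3.57 lat mm [0.04 0.12 0.01]
[(np.int32(15), [343.6, 261.3], [341, 260, 6, 4])]
turn [0.01 0.07 0.  ]
```

```bash
python3 -m pendant '[[[0.8,0.02,0,-0.08,0,0,0],[0.8,0,0,0,0,0,0],[0.8,0,0,0,0,0,0]]]'; python3 favg.py; python3 - <<'E'
from h import *
t,s=cam('top'),cam('side')
cv2.imwrite('pics/c9.png',np.hstack([tile(s,320,225,50,50,8),tile(s,240,170,200,200,2)]))
E
```

```text
time_s: 20.75
ee_pos: [0.5596, -0.034, 0.1628]
eef_rot: [[0.974, -0.068, 0.217], [-0.065, -0.998, -0.021], [0.217, 0.006, -0.976]]
contact_force: [-0.3, -0.0, 3.2]
opening: 0.0216
gripper_force: 30.0
t 21.15 F [-0.68 -0.25  3.65] Fn 3.7 +- 0.16 tip [ 0.5789 -0.0359  0.0754] d mm -4.42 lat mm [-0.01  0.15 -0.01]
[(np.int32(16), [343.6, 261.5], [341, 260, 6, 4])]
turn [0.01 0.06 0.  ]
```

View pics/c9.png

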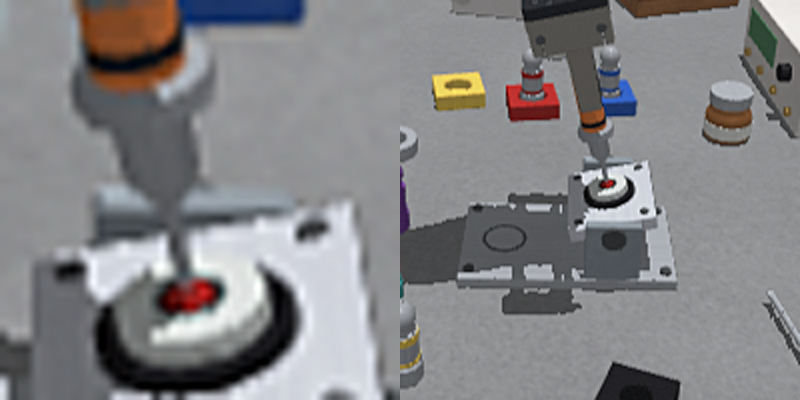

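The tip ball is at about (343.4,261.3) in the side image, in the middle of the red spot (ring centre 343.7,261.5). The pad is pushed partly into its black ring and is not at the stop. Contact force is about 4.9 N, and the masters are all upright. Handing in.

```bash
python3 -c "
from workcell import manip
print(manip.job_done())"
```

```text
the job is handed in; nothing more can be done
None
```

The job is handed in at about 21 s: the blue master is fully down and upright in its blue nest and let go, and the arm is holding the probe square on the red spot at about 4.9 N (roughly 4 mm of pad travel); I saw nothing else moved or knocked over.

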